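# Load a tube into a bench reader through its sprung flap

### The job

Take the tube with the pink contents out of the green rack and load it into the tube reader: push its foot down through the sprung flap in the top, feel gently for the carrier bore that is parked somewhere underneath, and press the tube right home to the bottom so that its cap is well below the flap. Then draw your hand out so that the flap swings shut over it. Never push hard on the reader, and leave the other tubes and the bottle as they are.

Things in the scene. Friction and masses are not known exactly. Their poses are not given: they have to be found in the camera images.
- reader: White bench tube reader, fixed. Tower 146 (x) x 192 (y) x 175 mm high; a sloped key panel stands before it at -x (out to x = -130 mm, 70 mm high). Origin on the bench, straight under the port's centre; z up, x away from the panel. The dark-rimmed port in its top is 46 (x) x 112 mm (y). It takes harm above 25 N, from the tube or from the hand.
- port (a point): Centre of the port, level with its dark rim, 175 mm above the bench; turns with the reader. The flap shuts the port 5 mm below. The hand cannot follow a gripped cap all the way in: let the tube go once it is some way down the bore, with its cap about level with the rim, then press it on down with closed fingertips.
- flap (a joint): Dark grey flap in the port, 43 (x) x 108 mm (y), hinged along the port's far side (reader x = 24 mm, z = 170 mm). 0 = shut, 1.5 rad = hanging down inside the tower. A light spring shuts it: about 2 N to push it in with a tube at the centre, under 1 N sideways on the tube or finger that holds it open.
- tube_pink: The 50 ml tube to be loaded, filled most of the way with pale pink (the two others are nearly empty and colourless). 113 mm tall, body 27.2 mm diameter with a flat foot, ribbed blue cap 34.4 mm diameter from 98 to 113 mm above the foot; about 35 g. Origin at the centre of its foot, z along the tube to the cap. It starts in any one of the three taken places of the rack.
- tube_clear_a: A tube of the same size with colourless contents, in the rack; leave it there. Origin at its foot's centre.
- tube_clear_b: Another tube with colourless contents, in the rack; leave it there. Origin at its foot's centre.
- rack: Loose green tube rack, 116 (x) x 190 (y) x 66 mm high, 0.6 kg, 3 x 5 square holes 30 mm wide, floor 4 mm thick. Origin under its centre. Its tubes stand 80 mm or more apart and stick up 51 mm above it.
- bottle: Clear 250 ml bottle with dark blue cap, 69 mm diameter, 140 mm tall, standing to the right of the reader; leave it alone. Origin under its centre.
- deck (a point): Point under the port's centre on the level deck of the carrier inside, 104 mm above the bench, out of sight. The deck has one square bore, 29.6 mm wide, chamfered 4 mm on its x sides, sharp-edged on its y sides. Its axis is at the reader's x = 0 but parks at an unknown y within 12 mm of this point: feel for it. The deck gives on springs from 3 N on, 3 N per mm, up to 6 mm; it does not slide away.
- floor (a point): Point straight under the port's centre on the floor where a tube that is home stands, 9 mm above the bench. The cap top is then 53 mm below the rim, clear of the flap. On the way, 13 mm below the deck, two sprung shoes grip the tube's sides: let go there, it does not drop, and needs some 3 to 12 N to be pushed on.
There are look-alikes about, which are no part of the job. What is shaped like the tube_pink but red is not meant.

How it is judged:
On the way, in this order (a step that is already met when the one before it is completed fails the run):
1. the tube has pushed the flap open and its foot is in the port, below the flap (value of joint flap above 0.7 rad and z of tube_pink in the frame of reader below 0.14 m and horizontal distance between tube_pink and port below 0.03 m), for 0.1 s.
2. the tube is pushed home to the floor of the reader while the flap is held open (z of tube_pink in the frame of reader below 0.0125 m and angle between tube_pink's own z axis and vertical below 0.08 rad and horizontal distance between tube_pink and port below 0.018 m and value of joint flap above 0.4 rad), for 0.05 s.
At the end, for the whole second after the job is handed in: The pink tube stands upright (within 0.08 rad) in the reader's carrier bore with its foot within 3.5 mm of the floor it stands on and within 18 mm of the port's axis, at rest; the flap is shut to within 0.06 rad; the two clear tubes stand in the rack (z of tube_pink in the frame of reader below 0.0125 m and horizontal distance between tube_pink and port below 0.018 m and angle between tube_pink's own z axis and vertical below 0.08 rad and linear speed of tube_pink below 0.02 m/s and value of joint flap below 0.06 rad and horizontal distance between each of tube_clear_a, tube_clear_b and rack below 0.1 m and angle between each of tube_clear_a, tube_clear_b's own z axis and vertical below 0.25 rad); the robot touches nothing.
It fails at once if the tube is pressed against the reader with more than 25 N (contact force between tube_pink and reader above 25 N).
It fails at once if fingers or arm press on the reader with more than 25 N (contact force between any of the fingers, the arm and reader above 25 N).
It fails at once if a clear tube is tipped or taken out of the rack (angle between any of tube_clear_a, tube_clear_b's own z axis and vertical above 0.5 rad or height (world z) of any of tube_clear_a, tube_clear_b above 0.04 m).
It fails at once if the rack is shoved or tipped (distance of rack from where it was at the start of the episode above 0.04 m or angle between rack's own z axis and vertical above 0.2 rad).
It fails at once if the bottle is shoved or tipped (distance of bottle from where it was at the start of the episode above 0.03 m or angle between bottle's own z axis and vertical above 0.2 rad).
It also fails if it takes over 58 s, if anything falls off the work surface, if the arm or the gripper's body presses on something with over 40 N, if the wrist force passes 120 N, or if a joint passes its speed limit or range.

### The arm

A 6-joint arm with a two-finger parallel gripper is mounted at the origin on a cart in front of the work surface, level with it; the furniture and walls round the work are solid. World frame = base frame: x ahead of the robot, y to its left, z up, the work surface at z = 0. Lengths are in m, angles in rad, forces in N, time in s.
With the tool pointing down it reaches from about 0.325 to 1 m from the base axis. Payload 5.1 kg.
Tool frame: the origin (TCP) lies midway between the tips of the shut fingers; the grasp point (between the pads) lies 19 mm behind it; y points along the fingers, z is the direction in which the jaws open and shut, and the axes are right-handed (so a half turn about y gives the same grasp; the last joint's range is limited). The gripper opens to 85 mm and grips with 20 to 120 N. Pads are 22 mm wide; open, the fingers measure 114 mm over their backs; the gripper's body (76 mm by 85 mm) begins 54 mm behind the grasp point. The pads swing forward as they close: fully open they stand 13 mm farther back than shut.
Start: joints at [-1.186, 0.124, 1.65, -0, 1.367, -0.083], TCP at [0.293, -0.58, 0.231] pointing down, gripper open.
Joint ranges: [-2.61, 2.61], [-1.02, 2.33], [0.03, 2.71], [-1.35, 4.49], [0.32, 2.68], [-2.91, 2.91]. Speed limits (rad/s): [2.57, 2.57, 3.14, 3.14, 3.14, 3.14].

### API

Orientations are given as a unit quaternion [x, y, z, w].
In Python, from bench import arm, camera gives the robot as it stands.
- The arm moves only by the tool arm_command, never from a script. Its argument "rows" is text: rows parted by semicolons, each of 7 numbers parted by spaces: the gripper's target within -1 to 1 (shut at 1, half-way at 0, fully open at -1), then the shift along the tool's x, y, z each as a share of 1000 mm, from -1 to 1, then the turn, a rotation vector about the tool's x, y, z each as a share of 120 degrees, from -1 to 1. A call has exactly 5 rows; each row is the pose to reach, as a shift and turn from the pose commanded when the call began, along the tool's axes at that moment; what a row does not reach only later rows make up. A row lasts 1/8 s, in which the tool goes at most 62.5 mm and 10.7 degrees, less where a joint would pass 70% of its speed; a pose out of reach is approached as far as the arm can. A call with a number of a shift or a turn outside -1 to 1 is refused whole. A call with a gripper value outside its range is refused whole. The fingers move at their own pace and stop on an object; "force" is the grip in N (left out, the last holds). Time passes only in rows, so rows that repeat a pose let the fingers close, or fill a call up. It gives the time, the measured TCP pose, the force and the opening at its end, in the units of the state.
- arm.get_state(): the state, without advancing time (a new reading comes with each control period).
- camera(name): name is "scene" or "side" or "wrist"; returns a dict with "pixels" (400x640x3 uint8, red, green, blue), "z_map" (400x640 float32, m along the optical axis (not along the pixel's ray), 0 where there is no reading), "K" (3x3 intrinsics, pixels), "k1" (the pictures are not rectified: a ray, as slopes to the right and down, at radius r is drawn at 1 + k1 r^2 times it, then the intrinsics apply), "T" (4x4, takes a point from camera to world coordinates); the wrist camera has in their place "tool_from_camera" (4x4, takes a point from camera to tool coordinates, whose origin is the TCP and whose axes are the tool frame's). Camera axes: x right, y up, looking along -z (the intrinsics and any distortion apply to the point x, -y, -z); pixel columns grow to the right and rows downward; lengths in m; the calibration is good to about 2 mm. A picture is of the moment at which its call begins: read the wrist's pose just before it.
- arm.job_done(): hands the job in, once; it reports no verdict.
The state is a dict: "time_s": time; "joint_positions": joint angles; "joint_velocities": joint speeds; "effort": joint torques, N m; "position": TCP position; "orientation": TCP orientation; "contact_force": force on the tool from outside, world axes, zero at the start; "torque": the same for the moment, N m; "opening": finger opening in m.
Only numpy, scipy, OpenCV 4.12 (cv2) and the standard library are available. Lean on these libraries where they do the work, as an engineer would, in place of code of your own. Each camera call takes 0.05 s, during which the arm holds its last target.

## Working session

There is one attempt and no reset: what is moved stays moved. The work goes in short steps, Python scripts to look and compute and a tool call to move; the robot and the scene stay as the last step left them, time stands still between calls to the robot, and variables do not carry over. Pictures are saved under pics/ and viewed, and the job is handed in when it is done.

Besides the shell and the picture viewer there is one more tool, called after ">>>" as name(argument=value, ...) on one line, values as JSON. arm_command: Moves the arm, as the interface text tells. Its arguments: {"type":"object","properties":{"rows":{"type":"string"},"force":{"type":"number"}},"required":["rows"]}

```bash
ls; mkdir -p pics
cat > h.py <<'E'
import numpy as np,cv2
from bench import arm,camera
from scipy.spatial.transform import Rotation as R
def save(n,im): cv2.imwrite('pics/'+n,im[...,::-1])
def pose():
    s=arm.get_state();T=np.eye(4);T[:3,:3]=R.from_quat(s['orientation']).as_matrix();T[:3,3]=s['position'];return T
def cam(n):
    P=pose();c=camera(n)
    if n=='wrist': c['T']=P@c['tool_from_camera']
    return c
def ray(c,u,v):
    K=c['K'];x=(u-K[0,2])/K[0,0];y=(v-K[1,2])/K[1,1]
    rd=np.hypot(x,y);r=rd
    for _ in range(30): r=rd/(1+c['k1']*r*r)
    s=r/rd if rd>0 else 1
    d=np.array([x*s,-y*s,-1.0]);T=c['T'];return T[:3,3],T[:3,:3]@d
def onz(c,u,v,z):
    o,d=ray(c,u,v);return o+d*(z-o[2])/d[2]
def bydepth(c,u,v):
    o,d=ray(c,u,v);return o+d*c['z_map'][int(v),int(u)]
E
python3 - <<'E'
from h import *
s=arm.get_state();print(s)
for n in('scene','side','wrist'):
    c=cam(n);save(n+'0.png',c['pixels']);print(n,c['K'],c['k1'],c['T'])
    np.savez('pics/'+n+'0.npz',**{k:v for k,v in c.items()})
E
```

```text
pics
{'time_s': 0.0, 'joint_positions': array([-1.18558183e+00,  1.24528537e-01,  1.65168732e+00,  8.75123961e-06,
        1.36747715e+00, -8.25883296e-02]), 'joint_velocities': array([ 0.00081131,  0.00133494,  0.00238786,  0.00069888, -0.00144357,
       -0.00054815]), 'effort': array([ 6.01533065e-04, -4.23616898e+01, -3.65450299e+01, -5.53376685e-05,
        6.78307086e-03, -2.95253827e-06]), 'position': array([ 0.29285494, -0.57960599,  0.23002997]), 'orientation': array([-0.16399753,  0.68858627, -0.68711716,  0.16377965]), 'contact_force': array([-0.03632222,  1.02666924, -0.30479046]), 'torque': array([0.0269447 , 0.02316811, 0.01979705]), 'opening': 0.0850178042328232}
scene [[450.40145031   0.         318.45491823]
 [  0.         450.40145031 198.25475743]
 [  0.           0.           1.        ]] -0.03851745938884705 [[ 0.02814994  0.42769996 -0.90348233 -0.78431229]
 [-0.99932921 -0.00913937 -0.03546275 -0.11938702]
 [-0.02342468  0.90387456  0.42715579  0.76680421]
 [ 0.          0.          0.          1.        ]]
side [[455.27725758   0.         317.0626766 ]
 [  0.         455.27725758 196.65463903]
 [  0.           0.           1.        ]] -0.05790129387056187 [[-9.85967544e-01  1.02918711e-01 -1.31437211e-01  4.04531463e-01]
 [-1.66936911e-01 -6.06618355e-01  7.77268447e-01  8.19175679e-01]
 [ 2.63241769e-04  7.88303184e-01  6.15286941e-01  8.07876102e-01]
 [ 0.00000000e+00  0.00000000e+00  0.00000000e+00  1.00000000e+00]]
wrist [[289.92876972   0.         317.25814316]
 [  0.         289.92876972 198.10730106]
 [  0.           0.           1.        ]] -0.03327075224803092 [[ 0.45081748  0.86160369  0.23324381  0.35169652]
 [-0.89261399  0.43572936  0.11567278 -0.55015695]
 [-0.00196708 -0.260344    0.96551392  0.37183286]
 [ 0.          0.          0.          1.        ]]
```

View pics/scene0.png

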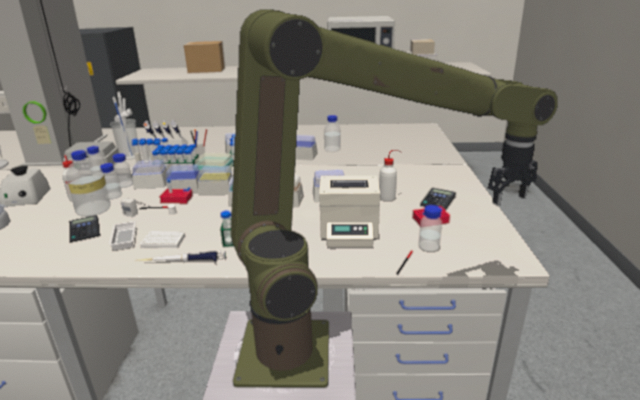

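View pics/side0.png

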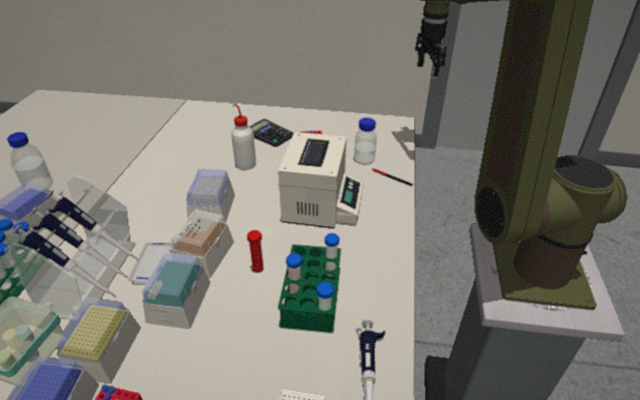

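View pics/wrist0.png

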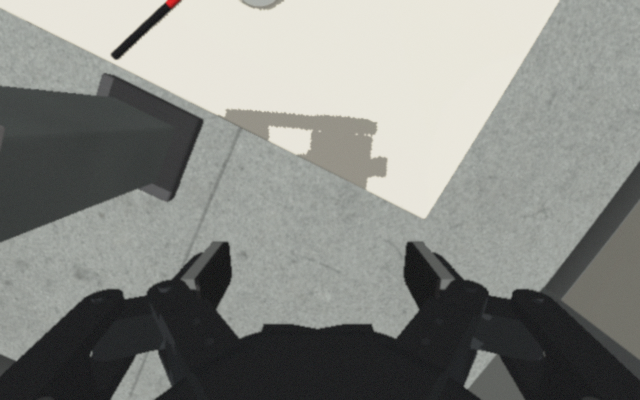

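Run:
```python
from h import *
c=dict(np.load('pics/side0.npz'));im=c['pixels']
save('crop1.png',cv2.resize(im[220:335,260:360],None,fx=5,fy=5,interpolation=cv2.INTER_CUBIC))
save('crop2.png',cv2.resize(im[120:230,260:390],None,fx=5,fy=5,interpolation=cv2.INTER_CUBIC))
for n,u,v in [('a',294,258),('b',332,239),('c',325,288)]:
    print(n,bydepth(c,u,v),onz(c,u,v,.117))
hsv=cv2.cvtColor(im,cv2.COLOR_RGB2HSV)
m=((hsv[...,0]>100)&(hsv[...,0]<125)&(hsv[...,1]>150)&(hsv[...,2]>80)).astype(np.uint8)
n,l,st,ce=cv2.connectedComponentsWithStats(m)
for i in range(1,n):
    if st[i,4]>30: print(st[i],ce[i],bydepth(c,*ce[i]))
```

```text
a [0.56456087 0.1630783  0.11865659] [0.56494552 0.16150132 0.117     ]
b [0.49409699 0.09228534 0.11867201] [0.49431427 0.0905219  0.117     ]
c [0.48793548 0.23211462 0.11767956] [0.4880176  0.23153661 0.117     ]
[360 118  15  13 155] [366.74193548 124.02580645] [ 0.45935921 -0.40205517  0.1384562 ]
[  8 133  18  14 191] [ 16.65968586 139.30890052] [ 1.40424947 -0.09301295  0.17726416]
[  0 219  12  37 223] [  3.49327354 233.33183857] [1.23910887 0.20193154 0.11709851]
[ 13 222  15   9  66] [ 22.04545455 225.42424242] [1.21207114 0.17069196 0.1182953 ]
[325 234  14  12 138] [331.5        239.47826087] [0.49506359 0.09318085 0.11791172]
[287 253  15  15 189] [293.97354497 259.98412698] [0.563515   0.16838132 0.11828831]
[316 282  18  16 232] [324.74568966 289.6637931 ] [0.48786123 0.23578197 0.11697776]
[102 386  12   7  54] [107.87037037 388.7962963 ] [0.84548976 0.46982668 0.04261559]
```

View pics/crop1.png

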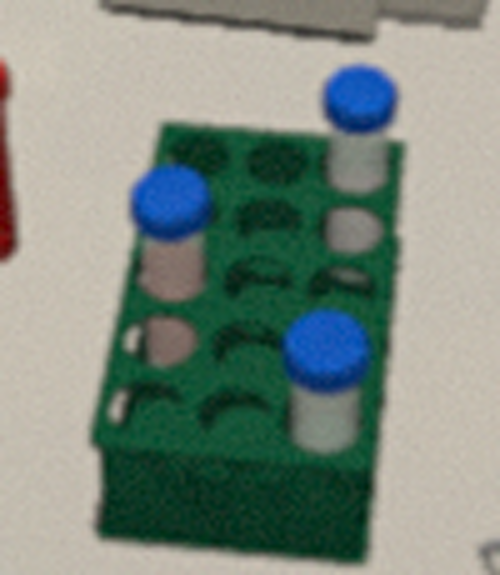

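View pics/crop2.png

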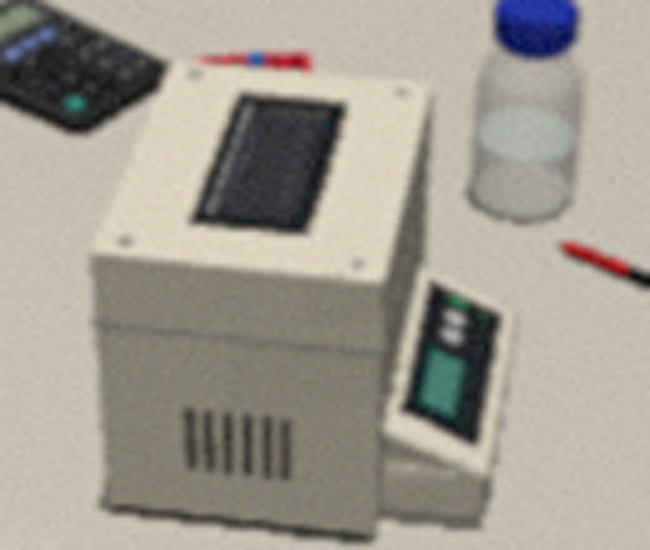

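The side view shows three tubes in the green rack. The cap at (294,260) stands over a pinkish body. The caps at (332,240) and (325,290) are over colourless tubes. The red tube at (255,250) stands outside the rack and is the look-alike. The enlarged crop confirms (294,260) is the one. Next I measure the reader.

Run:
```python
from h import *
for nm,box in (('side',(285,350,130,172)),('scene',(318,382,174,196))):
    c=dict(np.load('pics/%s0.npz'%nm));im=c['pixels'];g=cv2.cvtColor(im,cv2.COLOR_RGB2GRAY)
    x0,x1,y0,y1=box
    m=np.zeros_like(g);m[y0:y1,x0:x1]=(g[y0:y1,x0:x1]<110)
    n,l,st,ce=cv2.connectedComponentsWithStats(m);i=1+np.argmax(st[1:,4]);print(nm,st[i],ce[i],onz(c,*ce[i],.175),bydepth(c,*ce[i]))
    cnt=cv2.findContours((l==i).astype(np.uint8),0,2)[0][0][:,0]
    P=np.array([onz(c,u,v,.175)[:2] for u,v in cnt])
    r=cv2.minAreaRect((P*1000).astype(np.float32));print(r)
    save('z_%s.png'%nm,cv2.resize(im[y0-15:y1+60,x0-30:x1+30],None,fx=5,fy=5))
P=pose();print(P)
c=dict(np.load('pics/side0.npz'));
```

```text
side [299 139  30  28 603] [313.70149254 152.52570481] [ 0.5791841 -0.1613896  0.175    ] [ 0.58064981 -0.16961862  0.16968883]
((579.1443481445312, -164.85629272460938), (126.75936889648438, 59.70065689086914), 89.3708267211914)
scene [331 181  37   7 194] [348.60309278 184.04123711] [ 0.57450171 -0.16631085  0.175     ] [ 0.5858013  -0.16670106  0.17007869]
((575.1725463867188, -167.32411193847656), (119.1125717163086, 49.425601959228516), 88.4988784790039)
[[-8.92558556e-01 -6.28436621e-04  4.50931069e-01  2.92900552e-01]
 [-4.50931487e-01  1.54234530e-03 -8.92557234e-01 -5.79733244e-01]
 [-1.34575764e-04 -9.99998613e-01 -1.66001536e-03  2.30306829e-01]
 [ 0.00000000e+00  0.00000000e+00  0.00000000e+00  1.00000000e+00]]
```

View pics/z_scene.png

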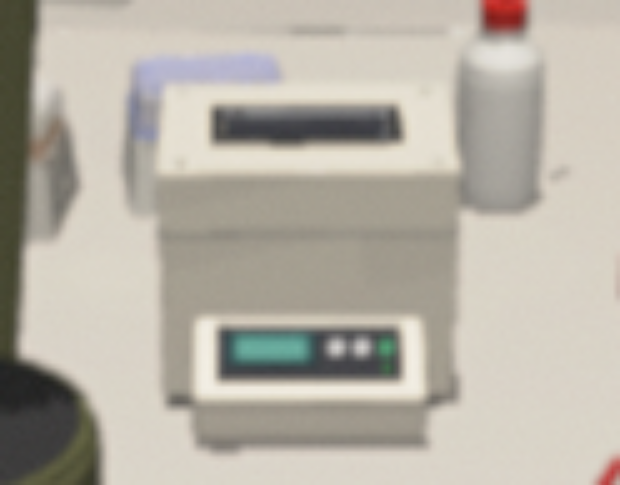

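```bash
cat >> h.py <<'E'
def plan(xyz,yaw,n=5,grip=-1):
    """yaw: angle so that tool x=-(cos,sin), tool z=(sin,-cos)"""
    P=pose();c,s=np.cos(yaw),np.sin(yaw)
    Rn=np.array([[-c,0,s],[-s,0,-c],[0,-1,0]])
    d=P[:3,:3].T@(np.array(xyz)-P[:3,3]);rv=R.from_matrix(P[:3,:3].T@Rn).as_rotvec()
    print('shift share',np.round(d,4),'turn share',np.round(np.degrees(rv)/120,4),'t',arm.get_state()['time_s'])
E
python3 -c "
from h import *
plan([.54,-.166,.3],0)"
```

```text
shift share [-0.4071 -0.0692 -0.258 ] turn share [8.000e-04 2.234e-01 1.000e-04] t 0.15
```

>>> arm_command(rows="-1 -0.05 -0.05 -0.03 0 0.04 0; -1 -0.1 -0.069 -0.063 0 0.08 0; -1 -0.15 -0.069 -0.095 0 0.12 0; -1 -0.2 -0.069 -0.127 0 0.16 0; -1 -0.25 -0.069 -0.158 0 0.2 0", force=40)

```text
time_s: 0.78
position: [0.444, -0.3271, 0.3003]
orientation: [0.016, -0.707, 0.707, -0.016]
contact_force: [0.6, -0.4, -0.1]
opening: 0.0857
```

```bash
python3 -c "
from h import *
plan([.54,-.166,.3],0)"
```

```text
shift share [-0.1032  0.0003 -0.1565] turn share [-0.0001  0.0219 -0.0002] t 0.775
```

>>> arm_command(rows="-1 -0.033 0 -0.05 0 0.022 0; -1 -0.066 0 -0.1 0 0.022 0; -1 -0.103 0 -0.157 0 0.022 0; -1 -0.103 0 -0.157 0 0.022 0; -1 -0.103 0 -0.157 0 0.022 0")

```text
time_s: 1.4
position: [0.5385, -0.1669, 0.2999]
orientation: [0.002, -0.707, 0.707, -0.001]
contact_force: [0.5, 0.5, -0.0]
opening: 0.0853
```

```bash
python3 -c "
from h import *
c=cam('wrist');save('w1.png',c['pixels']);np.savez('pics/w1.npz',**c);print(c['T'],pose())"
```

```text
[[ 3.88290500e-03  9.65254089e-01  2.61284264e-01  6.04449411e-01]
 [-9.99992433e-01  3.68515914e-03  1.24676732e-03 -1.66463937e-01]
 [ 2.40573158e-04 -2.61287128e-01  9.65261094e-01  4.41509911e-01]
 [ 0.00000000e+00  0.00000000e+00  0.00000000e+00  1.00000000e+00]] [[-9.99996593e-01 -6.79800142e-04  2.52044490e-03  5.38264192e-01]
 [-2.52025636e-03 -2.78055088e-04 -9.99996785e-01 -1.67659478e-01]
 [ 6.80498779e-04 -9.99999730e-01  2.76340870e-04  3.00023089e-01]
 [ 0.00000000e+00  0.00000000e+00  0.00000000e+00  1.00000000e+00]]
```

View pics/w1.png

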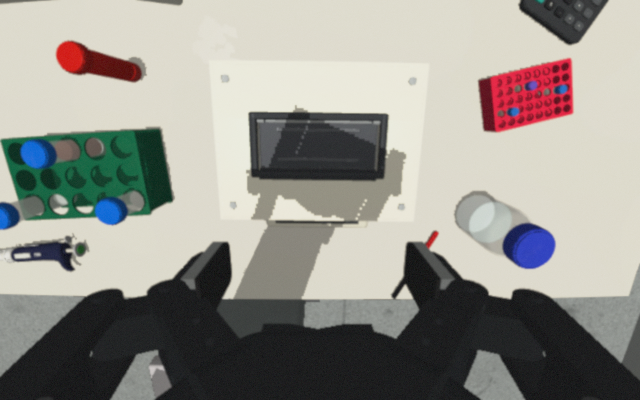

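Run:
```python
from h import *
c=dict(np.load('pics/w1.npz'));im=c['pixels']
save('w1c.png',cv2.resize(im[95:195,235:400],None,fx=4.8,fy=4.8,interpolation=cv2.INTER_CUBIC))
g=cv2.cvtColor(im,cv2.COLOR_RGB2GRAY)
print(g[150,240:260],g[150,378:396]);print(g[104:122,340],g[172:188,340],g[104:122,265],g[172:188,265])
m=np.zeros_like(g);m[100:190,240:400]=g[100:190,240:400]<75
n,l,st,ce=cv2.connectedComponentsWithStats(m);i=1+np.argmax(st[1:,4]);print(st[i])
cnt=cv2.findContours((l==i).astype(np.uint8),0,2)[0][0][:,0]
print(cv2.minAreaRect((np.array([onz(c,u,v,.175)[:2] for u,v in cnt])*1000).astype(np.float32)))
print(cv2.boxPoints(cv2.minAreaRect(cnt)))
```

```text
[234 233 234 234 233 234 234 234 233 220 137  66  64  71  70  64  51  53
  74  88] [ 66  45  36  39  37  41  47  75 141 205 225 214 182 169 158 151 159 168]
[232 233 233 232 232 232 232 225 186 107  63  66  67  65  62  66 107 147] [ 39  41  41  39  38  36  41  56 102 138 145 144 143 143 146 145] [233 232 233 233 233 233 227 188 108  63  67  69  67  63  53  75 112 114] [ 39  40  37  37  39  37  58 104 136 145 146 145 145 146 143 144]
[ 250  113  137   67 6886]
((580.5361328125, -167.22010803222656), (59.498409271240234, 122.9570541381836), 0.08039198815822601)
[[250. 113.]
 [386. 113.]
 [386. 179.]
 [250. 179.]]
```

View pics/w1c.png

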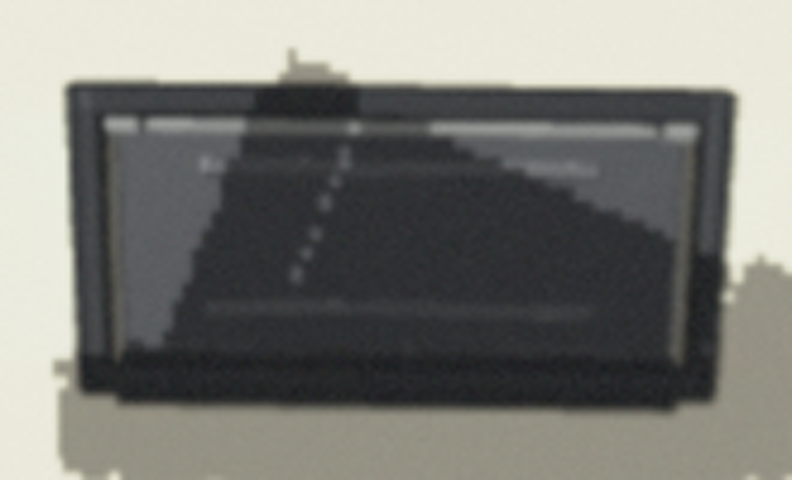

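Run:
```python
from h import *
c=dict(np.load('pics/w1.npz'))
for nm,pts in (('outer',[(68,84),(735,94),(712,400),(80,392)]),('inner',[(105,116),(700,124),(680,355),(113,350)])):
    Q=np.array([onz(c,u/4.8+235-.4,v/4.8+95-.4,.175)[:2] for u,v in pts])*1000
    print(nm,Q.round(1),Q.mean(0),np.linalg.norm(np.diff(Q,axis=0),axis=1))
# depth points on top plate
for u,v in[(235,100),(410,100),(235,150),(320,75)]:print(bydepth(c,u,v))
# plate edges
Q=np.array([onz(c,u,v,.175)[:2] for u,v in[(209.5,60),(429.5,65)]])*1000;print(Q)
# caps: blue in wrist
hsv=cv2.cvtColor(c['pixels'],cv2.COLOR_RGB2HSV)
m=((hsv[...,0]>100)&(hsv[...,0]<125)&(hsv[...,1]>150)&(hsv[...,2]>80)).astype(np.uint8)
n,l,st,ce=cv2.connectedComponentsWithStats(m)
for i in range(1,n):
    if st[i,4]>30: print(st[i],ce[i],bydepth(c,*ce[i]),onz(c,*ce[i],.112))
```

```text
outer [[ 611.  -105.9]
 [ 609.7 -229. ]
 [ 552.1 -228.2]
 [ 553.2 -105. ]] [ 581.49754509 -167.03457153] [123.16914307  57.56545956 123.21460604]
inner [[ 605.2 -112.4]
 [ 604.2 -222.8]
 [ 560.9 -221.5]
 [ 561.5 -111.9]] [ 582.97924926 -167.15453741] [110.40659045  43.32894782 109.60980048]
[ 0.62154715 -0.09291683  0.17000315]
[ 0.62224484 -0.24956443  0.16962312]
[ 0.57709538 -0.09000523  0.17001775]
[ 0.64259262 -0.16878286  0.1696948 ]
[[ 653.98436278  -74.43054189]
 [ 650.78193787 -262.48235756]]
[556  86  11   7  63] [560.95238095  88.95238095] [ 0.64794476 -0.48928689  0.0441104 ] [ 0.64051425 -0.43413755  0.112     ]
[509 109   9   6  47] [512.93617021 111.44680851] [ 0.61793446 -0.42824012  0.04400956] [ 0.61562791 -0.38346462  0.112     ]
[ 20 140  36  29 823] [ 37.39732685 153.58201701] [0.56847564 0.15515984 0.11718267] [0.56790078 0.16029931 0.112     ]
[ 95 197  32  27 659] [110.3383915  210.15933232] [0.50061213 0.08043193 0.11653736] [0.49916232 0.08387916 0.112     ]
[  0 204  19  25 375] [  7.48  215.808] [0.49197555 0.2163217  0.11522667] [0.49086328 0.22010712 0.112     ]
[ 504  225   50   43 1583] [529.53632344 245.64750474] [ 0.46631892 -0.41277285  0.13834108] [ 0.45431733 -0.4341736   0.112     ]
```

The wrist view from above the reader shows the port rim at columns 249–388, rows 112–180. That puts the port centre near (0.581, -0.167), yaw about -0.01 rad. The pink tube's cap is at (38,153), the reddish body visible beneath it. I go over the rack next.

>>> arm_command(rows="-1 0 0 -0.062 0 0 0; -1 0 0 -0.124 0 0 0; -1 0 0 -0.186 0 0 0; -1 0 0 -0.248 0 0 0; -1 0 0 -0.305 0 0 0")

```text
time_s: 2.08
position: [0.5378, 0.138, 0.3005]
orientation: [-0.0, -0.707, 0.707, -0.0]
contact_force: [0.4, -0.5, -0.9]
opening: 0.0853
```

```bash
python3 -c "
from h import *
c=cam('wrist');save('w2.png',c['pixels']);np.savez('pics/w2.npz',**c);print(pose()[:3,3])"
```

```text
[0.5370941  0.14376756 0.30034346]
```

View pics/w2.png

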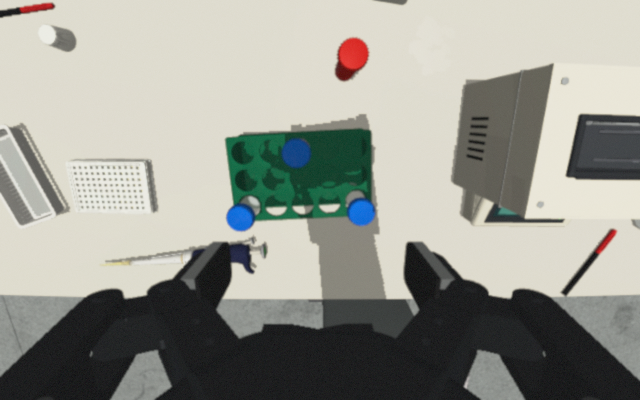

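Run:
```python
from h import *
camera('side')
print(pose()[:3,3])
c=cam('wrist');print(pose()[:3,3]);np.savez('pics/w3.npz',**c)
hsv=cv2.cvtColor(c['pixels'],cv2.COLOR_RGB2HSV)
m=((hsv[...,0]>100)&(hsv[...,0]<125)&(hsv[...,1]>150)&(hsv[...,2]>50)).astype(np.uint8)
n,l,st,ce=cv2.connectedComponentsWithStats(m)
for i in range(1,n):
    if st[i,4]>100: print(st[i],ce[i],bydepth(c,*ce[i]),onz(c,*ce[i],.117))
save('w3c.png',cv2.resize(c['pixels'][120:235,210:390],None,fx=4.4,fy=4.4,interpolation=cv2.INTER_CUBIC))
```

```text
[0.53740052 0.14059299 0.30026161]
[0.53763209 0.13848659 0.30017006]
[284 137  30  31 681] [298.49926579 152.27165932] [0.56823102 0.16206016 0.1166681 ] [0.56826674 0.16203861 0.117     ]
[349 198  28  27 579] [362.93955095 211.16580311] [0.49966292 0.08685838 0.11611349] [0.49994477 0.08700559 0.117     ]
[229 203  28  27 570] [242.4122807  215.98245614] [0.49277118 0.22945415 0.11628082] [0.49301516 0.22925865 0.117     ]
```

View pics/w3c.png

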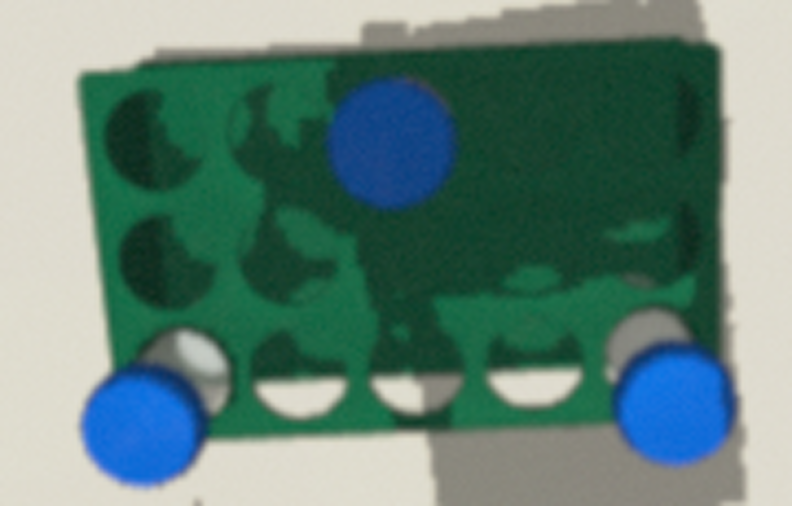

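Pink cap: (298,152) in the wrist image gives (0.568, 0.162), top at 0.117. The side view puts it at (0.565, 0.163), top 0.118, so they agree.

```bash
python3 -c "
from h import *
plan([.568,.162,.092],-0.011)"
```

```text
shift share [-0.0305  0.2082 -0.0234] turn share [-0.0002  0.0074  0.0001] t 2.225
```

>>> arm_command(rows="-1 -0.03 0.02 -0.023 0 0.007 0; -1 -0.03 0.08 -0.023 0 0.007 0; -1 -0.03 0.12 -0.023 0 0.007 0; -1 -0.03 0.14 -0.023 0 0.007 0; -1 -0.03 0.15 -0.023 0 0.007 0")

```text
time_s: 2.85
position: [0.568, 0.1595, 0.1498]
orientation: [-0.005, -0.707, 0.707, 0.005]
contact_force: [0.1, 0.4, 1.2]
opening: 0.0858
```

```bash
python3 -c "
from h import *
plan([.568,.162,.092],-0.011)
c=cam('wrist');save('w4.png',c['pixels']);print(pose()[:3,3])
for u,v in [(300,260),(317,260),(317,250)]: print(bydepth(c,u,v))
plan([.568,.162,.092],-0.011)"
```

```text
shift share [ 0.      0.0578 -0.0025] turn share [-0.0001 -0.0014  0.0002] t 2.85
[0.56777827 0.1598254  0.14939618]
[0.51760516 0.1752045  0.06476109]
[0.485656   0.16105441 0.00294457]
[0.49784717 0.16088074 0.00344894]
shift share [-0.0002  0.0574 -0.0022] turn share [-0.0001 -0.0012  0.0004] t 2.9
```

View pics/w4.png

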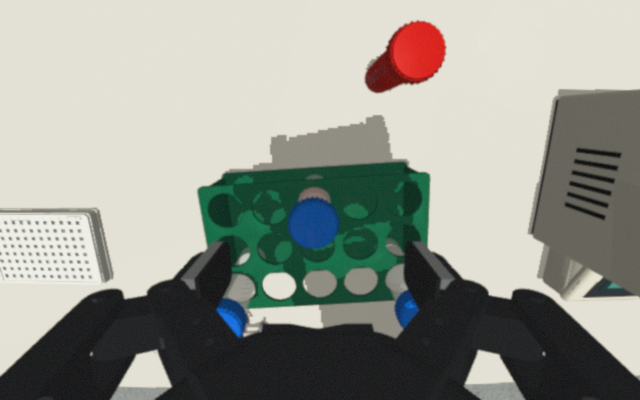

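Run:
```python
from h import *
camera('side')
c=cam('wrist')
hsv=cv2.cvtColor(c['pixels'],cv2.COLOR_RGB2HSV)
m=((hsv[...,0]>100)&(hsv[...,0]<125)&(hsv[...,1]>150)&(hsv[...,2]>50)).astype(np.uint8)
n,l,st,ce=cv2.connectedComponentsWithStats(m)
for i in range(1,n):
    if st[i,4]>100: print(st[i],ce[i],bydepth(c,*ce[i]),onz(c,*ce[i],.117))
plan([.568,.162,.092],-0.011);print(pose()[:3,3])
```

```text
[ 289  198   51   50 2010] [314.00049751 222.71144279] [0.56971312 0.16238978 0.11524025] [0.57035101 0.16236061 0.117     ]
[397 291  23  36 531] [406.45386064 308.06403013] [0.50547746 0.0982522  0.1166773 ] [0.50571348 0.09836471 0.117     ]
[216 298  31  41 769] [232.50975293 315.41222367] [0.50047715 0.22166656 0.11593285] [0.50128461 0.22128998 0.117     ]
shift share [ 0.0007  0.0597 -0.0014] turn share [ 0.0002 -0.0008 -0.0009] t 3.0
[0.56861188 0.16056315 0.15166641]
```

>>> arm_command(rows="-1 -0.001 0.03 -0.001 0 0 0; -1 -0.001 0.059 -0.001 0 0 0; -0.3 -0.001 0.059 -0.001 0 0 0; 0.4 -0.001 0.059 -0.001 0 0 0; 1 -0.001 0.059 -0.001 0 0 0", force=40)

```text
time_s: 3.62
position: [0.5703, 0.1623, 0.094]
orientation: [0.006, 0.707, -0.707, -0.003]
contact_force: [-1.6, -0.1, 4.5]
opening: 0.0332
```

>>> arm_command(rows="1 0 0 0 0 0 0; 1 0 0 0 0 0 0; 1 0 0 0 0 0 0; 1 0 0 0 0 0 0; 1 0 0 0 0 0 0")

```text
time_s: 4.25
position: [0.5705, 0.1623, 0.094]
orientation: [0.006, 0.707, -0.707, -0.003]
contact_force: [0.4, 0.4, 6.6]
opening: 0.033
```

>>> arm_command(rows="1 0 -0.02 0 0 0 0; 1 0 -0.06 0 0 0 0; 1 0 -0.11 0 0 0 0; 1 0 -0.16 0 0 0 0; 1 0 -0.205 0 0 0 0")

```text
time_s: 4.88
position: [0.5685, 0.162, 0.2996]
orientation: [0.005, 0.707, -0.707, -0.004]
contact_force: [1.0, -0.5, -0.2]
opening: 0.0331
```

```bash
python3 -c "
from h import *
plan([.581,-.167,.3],-0.011);
c=cam('wrist');save('w5.png',c['pixels']);c=cam('side');save('s5.png',c['pixels'])
s=arm.get_state();print(s['position'],s['contact_force'],s['torque'],s['opening'])"
```

```text
shift share [-0.0164 -0.0005  0.3288] turn share [ 0.0002 -0.0004 -0.0009] t 4.875
[0.57108421 0.16251977 0.30526652] [ 1.46418923 -0.88115911  0.09025974] [ 0.00545813 -0.01391466 -0.02518542] 0.03314722415137268
```

View pics/s5.png

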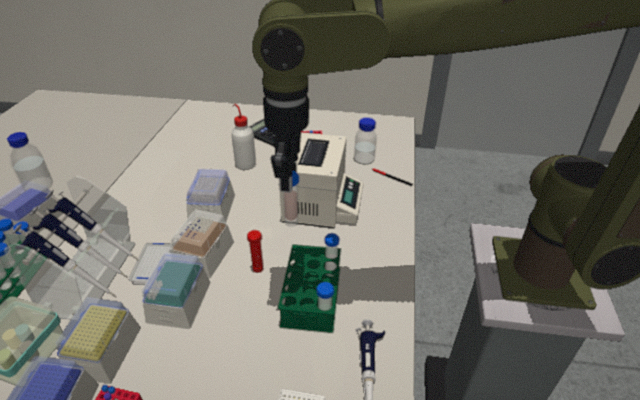

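View pics/w5.png

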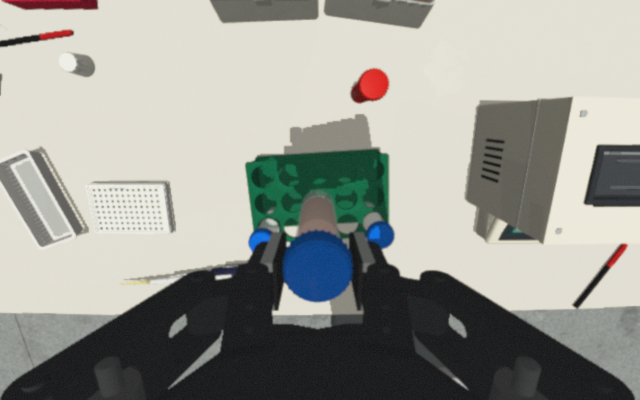

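Tube held upright between the pads; the cap is at (318,268) in the wrist view and the other two tubes are still in the rack. I measure the tube in the hand.

Run:
```python
from h import *
P=pose();c=cam('wrist');np.savez('pics/w6.npz',**c,P=P)
print(P[:3,3])
im=c['pixels']
hsv=cv2.cvtColor(im,cv2.COLOR_RGB2HSV)
m=((hsv[...,0]>100)&(hsv[...,0]<125)&(hsv[...,1]>150)&(hsv[...,2]>50)).astype(np.uint8)
n,l,st,ce=cv2.connectedComponentsWithStats(m)
for i in range(1,n):
    if st[i,4]>500: print(st[i],ce[i])
Ti=np.linalg.inv(P)
for u,v in [(318,255),(318,266),(318,280),(300,268),(336,268)]:
    p=bydepth(c,u,v);print(u,v,p,(Ti@np.r_[p,1])[:3])
save('w6c.png',cv2.resize(im[170:310,250:390],None,fx=4.2,fy=4.2,interpolation=cv2.INTER_CUBIC))
```

```text
[0.57108421 0.16251977 0.30526652]
[ 282  231   72   70 3881] [317.16799794 265.91909302]
318 255 [0.57755542 0.16217851 0.32707702] [-0.00675036 -0.02172739  0.00020906]
318 266 [0.57169058 0.16224364 0.32635873] [-0.00087655 -0.02108342  0.00021425]
318 280 [0.56504034 0.16231727 0.32732426] [ 0.00576135 -0.02213309  0.00021572]
300 268 [0.57151875 0.17045629 0.32779919] [-0.00062687 -0.02250583 -0.00799955]
336 268 [0.57143565 0.15404943 0.32796565] [-0.00073788 -0.02271352  0.00840667]
```

View pics/w6c.png

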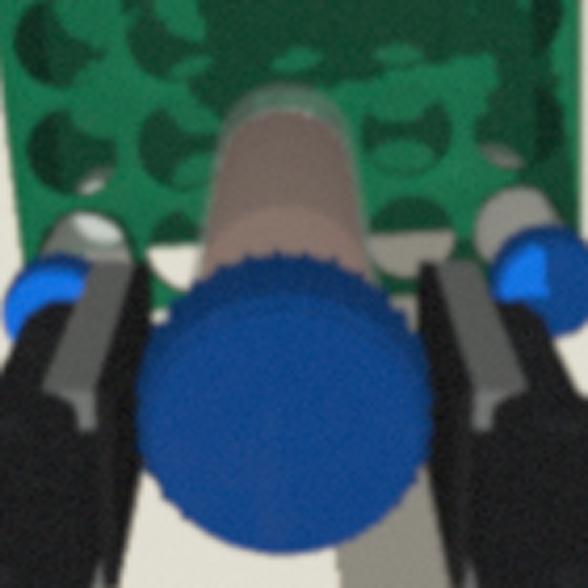

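Run:
```python
from h import *
c=dict(np.load('pics/w6.npz'));P=c['P'];Ti=np.linalg.inv(P)
f=lambda p:(Ti@np.r_[p,1])[:3]*1000
g=lambda a,b:(250+a/4.2-.4,170+b/4.2-.4)
print('cap far/near/left/right',[f(onz(c,*g(*q),.328)).round(1) for q in((285,300),(285,552),(138,418),(432,418))])
print('foot far',f(onz(c,*g(286,84),.215)).round(1),'sides',[f(onz(c,*g(*q),.215)).round(1) for q in((217,130),(357,130))])
```

```text
cap far/near/left/right [array([-14. , -22.6,  -0. ]), array([ 16.5, -22.9,  -0. ]), array([ -0.1, -22.7, -16. ]), array([ -0.2, -22.8,  15.9])]
foot far [-10.4  90.4   0.2] sides [array([ -1.1,  90.3, -13.4]), array([-1.1, 90.3, 14.3])]
```

>>> arm_command(rows="1 0.007 0 0.055 0 0 0; 1 0.014 0 0.115 0 0 0; 1 0.021 0 0.175 0 0 0; 1 0.028 0 0.235 0 0 0; 1 0.036 0 0.29 0 0 0")

```text
time_s: 5.65
position: [0.5279, -0.1292, 0.2949]
orientation: [0.003, 0.707, -0.707, -0.005]
contact_force: [0.2, 0.2, -0.5]
opening: 0.033
```

>>> arm_command(rows="1 0 0 0.03 0 0 0; 1 0 0 0.039 0 0 0; 1 0 0 0.039 0 0 0; 1 0 0 0.039 0 0 0; 1 0 0 0.039 0 0 0")

```text
time_s: 6.28
position: [0.529, -0.1655, 0.2963]
orientation: [0.004, 0.707, -0.707, -0.004]
contact_force: [-0.2, -0.3, -0.7]
opening: 0.0331
```

Run:
```python
from h import *
P0=pose()[:3,3];c=cam('wrist');P=pose();print(P0,P[:3,3]);np.savez('pics/w7.npz',**c)
save('w7.png',c['pixels'])
save('w7c.png',cv2.resize(c['pixels'][90:250,235:400],None,fx=3.6,fy=3.6,interpolation=cv2.INTER_CUBIC))
plan([.583,-.167,.3],-0.011)
```

```text
[ 0.52895421 -0.16547095  0.29629273] [ 0.52897542 -0.16558811  0.29633766]
shift share [-0.054  -0.0037  0.0009] turn share [ 0.0001  0.0004 -0.    ] t 6.325
```

View pics/w7c.png

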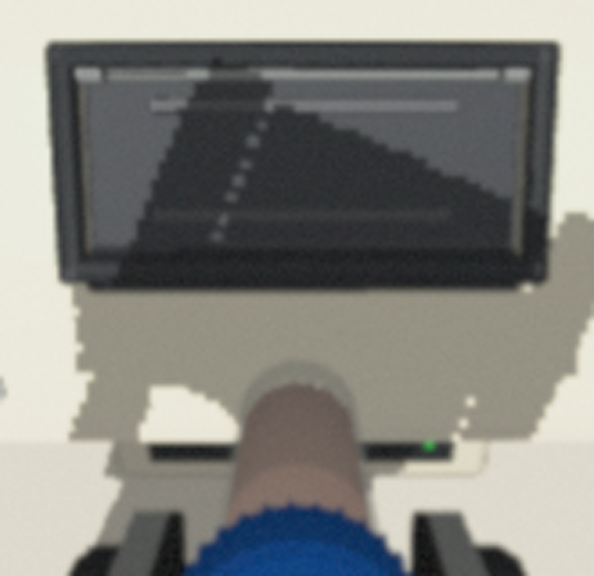

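Run:
```python
from h import *
c=dict(np.load('pics/w7.npz'))
g=lambda a,b:(235+a/3.6-.4,90+b/3.6-.4)
for nm,pts in (('outer',[(48,43),(558,43),(547,283),(60,282)]),('inner',[(77,68),(531,68),(520,252),(87,252)])):
    Q=np.array([onz(c,*g(u,v),.175)[:2] for u,v in pts])*1000
    print(nm,Q.round(1),Q.mean(0),np.linalg.norm(np.diff(Q,axis=0),axis=1))
zf=.2963-.0905
print('foot far',onz(c,*g(300,360),zf),'sides',onz(c,*g(240,400),zf),onz(c,*g(357,400),zf))
```

```text
outer [[ 611.1 -106.1]
 [ 609.8 -228.8]
 [ 551.5 -229. ]
 [ 553.  -105.2]] [ 581.35188362 -167.27627485] [122.73120159  58.30044126 123.86640835]
inner [[ 605.2 -112.8]
 [ 604.1 -222.6]
 [ 559.5 -221.8]
 [ 560.6 -112.5]] [ 582.31633454 -167.400533  ] [109.81422852  44.59744739 109.27481904]
foot far [ 0.53935868 -0.16599056  0.2058    ] sides [ 0.53000914 -0.15204419  0.2058    ] [ 0.52973273 -0.17906066  0.2058    ]
```

>>> arm_command(rows="1 -0.028 0 0.007 0 0 0; 1 -0.0555 0 0.0145 0 0 0; 1 -0.0555 0 0.0145 0 0 0; 1 -0.0555 0.015 0.0145 0 0 0; 1 -0.0555 0.025 0.0145 0 0 0")

```text
time_s: 6.95
position: [0.5831, -0.1812, 0.2697]
orientation: [0.004, 0.707, -0.707, -0.005]
contact_force: [1.1, -0.5, -0.8]
opening: 0.0332
```

Run:
```python
from h import *
plan([.5845,-.18,.215],-0.011)
c=cam('side');save('s8.png',cv2.resize(c['pixels'][60:230,230:400],None,fx=3.5,fy=3.5))
plan([.5845,-.18,.215],-0.011)
```

```text
shift share [-0.0015  0.0547 -0.0011] turn share [ 0.0003 -0.0003  0.0008] t 6.95
shift share [-0.0022  0.053  -0.0009] turn share [ 0.0007 -0.0003  0.0019] t 7.0
```

View pics/s8.png

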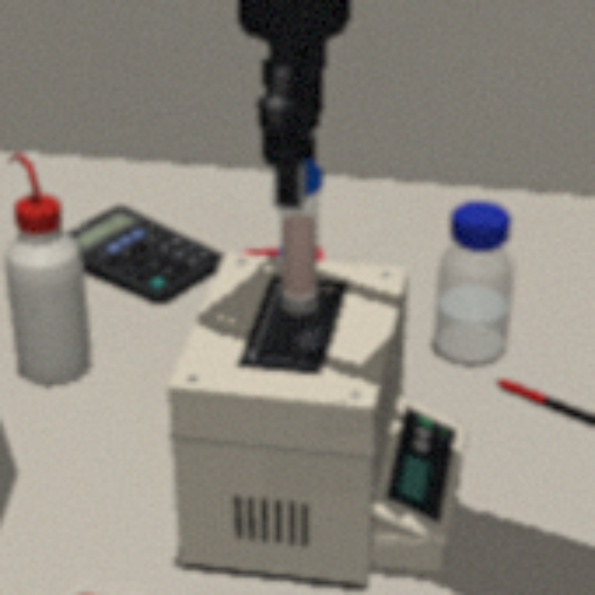

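The side view shows the foot over the port, at the far-y end and centred in x. I go through the flap now.

>>> arm_command(rows="1 -0.001 0.012 0 0 0 0; 1 -0.001 0.024 0 0 0 0; 1 -0.001 0.036 0 0 0 0; 1 -0.001 0.048 0 0 0 0; 1 -0.001 0.058 0 0 0 0")

```text
time_s: 7.62
position: [0.5848, -0.1816, 0.212]
orientation: [0.004, 0.707, -0.707, -0.005]
contact_force: [-0.5, 0.4, 0.1]
opening: 0.033
```

>>> arm_command(rows="1 0 0 0 0 0 0; 1 0 0 0 0 0 0; 1 0 0.002 0 0 0 0; 1 0 0.004 0 0 0 0; 1 0 0.006 0 0 0 0")

```text
time_s: 8.25
position: [0.5853, -0.1818, 0.2075]
orientation: [-0.004, -0.707, 0.707, 0.004]
contact_force: [-0.5, 0.6, 0.5]
opening: 0.0331
```

Run:
```python
from h import *
s=arm.get_state();print(s['position'],s['contact_force'],s['torque'],s['opening'],s['orientation'])
c=cam('side');save('s9.png',cv2.resize(c['pixels'][60:230,230:400],None,fx=3.5,fy=3.5))
s=arm.get_state();print(s['position'],s['contact_force'],s['torque'],s['opening'])
```

```text
[ 0.58525976 -0.18178416  0.20746349] [-0.5386591   0.64699161  0.48567114] [ 0.02488512  0.14352358 -0.00229527] 0.03308075146220737 [-0.00433617 -0.70703081  0.70715799  0.00402552]
[ 0.58508726 -0.1817166   0.20702067] [-0.47646634  0.21649464 -0.03576629] [ 0.00928487  0.11847559 -0.02820015] 0.03306799002782287
```

View pics/s9.png

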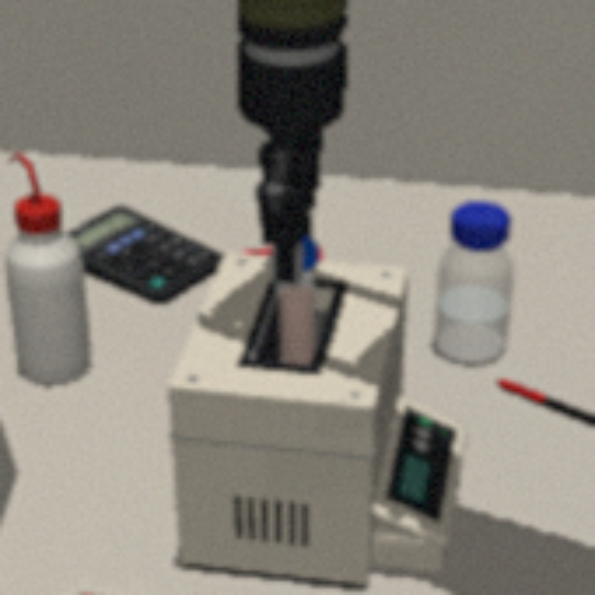

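The tube is now inside the port with the flap pushed open. I lower gently to the deck.

>>> arm_command(rows="1 0 0.003 0 0 0 0; 1 0 0.006 0 0 0 0; 1 0 0.009 0 0 0 0; 1 0 0.009 0 0 0 0; 1 0 0.009 0 0 0 0")

```text
time_s: 8.93
position: [0.585, -0.1817, 0.1981]
orientation: [0.004, 0.707, -0.707, -0.004]
contact_force: [-0.7, -0.8, -0.5]
opening: 0.0333
```

>>> arm_command(rows="1 0 0.001 0 0 0 0; 1 0 0.002 0 0 0 0; 1 0 0.003 0 0 0 0; 1 0 0.003 0 0 0 0; 1 0 0.003 0 0 0 0")

```text
time_s: 9.55
position: [0.5851, -0.1817, 0.1953]
orientation: [0.004, 0.707, -0.707, -0.004]
contact_force: [0.2, -0.1, 0.1]
opening: 0.0331
```

>>> arm_command(rows="1 0 0.001 0 0 0 0; 1 0 0.002 0 0 0 0; 1 0 0.002 0 0 0 0; 1 0 0.002 0 0 0 0; 1 0 0.002 0 0 0 0")

```text
time_s: 10.18
position: [0.5854, -0.1818, 0.1938]
orientation: [-0.004, -0.707, 0.707, 0.004]
contact_force: [-0.5, 0.9, 3.7]
opening: 0.0329
```

>>> arm_command(rows="1 0 0.001 0 0 0 0; 1 0 0.001 -0.001 0 0 0; 1 0 0.001 -0.002 0 0 0; 1 0 0.001 -0.002 0 0 0; 1 0 0.001 -0.002 0 0 0")

```text
time_s: 10.8
position: [0.5855, -0.1807, 0.1931]
orientation: [-0.005, -0.706, 0.708, 0.004]
contact_force: [-1.0, -2.5, 5.5]
opening: 0.0328
```

>>> arm_command(rows="1 0 0 -0.0005 0 0 0; 1 0 0 -0.001 0 0 0; 1 0 0 -0.0015 0 0 0; 1 0 0 -0.002 0 0 0; 1 0 0 -0.002 0 0 0")

```text
time_s: 11.42
position: [0.5856, -0.1787, 0.1931]
orientation: [-0.005, -0.706, 0.708, 0.004]
contact_force: [-1.6, -3.0, 5.2]
opening: 0.033
```

>>> arm_command(rows="1 0 0 -0.0005 0 0 0; 1 0 0 -0.001 0 0 0; 1 0 0 -0.0015 0 0 0; 1 0 0 -0.002 0 0 0; 1 0 0 -0.002 0 0 0")

```text
time_s: 12.05
position: [0.5856, -0.1767, 0.1931]
orientation: [-0.005, -0.706, 0.708, 0.004]
contact_force: [-0.8, -2.4, 2.7]
opening: 0.0331
```

>>> arm_command(rows="1 0 0 -0.0005 0 0 0; 1 0 0 -0.001 0 0 0; 1 0 0 -0.0015 0 0 0; 1 0 0 -0.002 0 0 0; 1 0 0 -0.002 0 0 0")

```text
time_s: 12.68
position: [0.5857, -0.1746, 0.1931]
orientation: [-0.005, -0.706, 0.708, 0.004]
contact_force: [-0.3, -2.0, 5.3]
opening: 0.0328
```

>>> arm_command(rows="1 0 0 -0.0005 0 0 0; 1 0 0 -0.001 0 0 0; 1 0 0 -0.0015 0 0 0; 1 0 0 -0.002 0 0 0; 1 0 0 -0.002 0 0 0")

```text
time_s: 13.3
position: [0.5857, -0.1725, 0.193]
orientation: [-0.005, -0.706, 0.708, 0.004]
contact_force: [0.3, -2.1, 4.8]
opening: 0.0328
```

>>> arm_command(rows="1 0 0 -0.0005 0 0 0; 1 0 0 -0.001 0 0 0; 1 0 0 -0.0015 0 0 0; 1 0 0 -0.002 0 0 0; 1 0 0 -0.002 0 0 0")

```text
time_s: 13.92
position: [0.5857, -0.1705, 0.193]
orientation: [-0.005, -0.706, 0.708, 0.004]
contact_force: [-0.2, -2.2, 5.1]
opening: 0.033
```

>>> arm_command(rows="1 0 0 -0.0005 0 0 0; 1 0 0 -0.001 0 0 0; 1 0 0 -0.0015 0 0 0; 1 0 0 -0.002 0 0 0; 1 0 0 -0.002 0 0 0")

```text
time_s: 14.55
position: [0.5858, -0.1685, 0.193]
orientation: [-0.005, -0.706, 0.708, 0.004]
contact_force: [0.0, -2.5, 5.2]
opening: 0.0328
```

>>> arm_command(rows="1 0 0 -0.0005 0 0 0; 1 0 0 -0.001 0 0 0; 1 0 0 -0.0015 0 0 0; 1 0 0 -0.002 0 0 0; 1 0 0 -0.002 0 0 0")

```text
time_s: 15.18
position: [0.5858, -0.1664, 0.193]
orientation: [-0.005, -0.706, 0.708, 0.004]
contact_force: [0.2, -1.5, 4.8]
opening: 0.0333
```

>>> arm_command(rows="1 0 0 -0.0005 0 0 0; 1 0 0 -0.001 0 0 0; 1 0 0 -0.0015 0 0 0; 1 0 0 -0.002 0 0 0; 1 0 0 -0.002 0 0 0")

```text
time_s: 15.8
position: [0.5858, -0.1644, 0.193]
orientation: [-0.005, -0.707, 0.708, 0.004]
contact_force: [-0.2, -2.1, 5.5]
opening: 0.0332
```

>>> arm_command(rows="1 0 0 -0.0005 0 0 0; 1 0 0 -0.001 0 0 0; 1 0 0 -0.0015 0 0 0; 1 0 0 -0.002 0 0 0; 1 0 0 -0.002 0 0 0")

```text
time_s: 16.42
position: [0.5858, -0.1624, 0.1929]
orientation: [-0.005, -0.706, 0.708, 0.004]
contact_force: [-0.7, -2.8, 5.5]
opening: 0.0329
```

>>> arm_command(rows="1 0 0 -0.0005 0 0 0; 1 0 0 -0.001 0 0 0; 1 0 0 -0.0015 0 0 0; 1 0 0 -0.002 0 0 0; 1 0 0 -0.002 0 0 0")

```text
time_s: 17.05
position: [0.5856, -0.16, 0.1926]
orientation: [-0.004, -0.707, 0.707, 0.004]
contact_force: [-0.3, -2.7, 4.8]
opening: 0.0331
```

>>> arm_command(rows="1 0 0 -0.0005 0 0 0; 1 0 0 -0.001 0 0 0; 1 0 0 -0.0015 0 0 0; 1 0 0 -0.002 0 0 0; 1 0 0 -0.002 0 0 0")

```text
time_s: 17.68
position: [0.5852, -0.1574, 0.1918]
orientation: [0.004, 0.707, -0.707, -0.004]
contact_force: [-0.3, -0.2, -0.3]
opening: 0.033
```

Force fell to zero, so the foot is over the bore at y ≈ -0.157. I test downward.

>>> arm_command(rows="1 0 0.001 0 0 0 0; 1 0 0.002 0 0 0 0; 1 0 0.003 0 0 0 0; 1 0 0.003 0 0 0 0; 1 0 0.003 0 0 0 0")

```text
time_s: 18.3
position: [0.5854, -0.1578, 0.1893]
orientation: [-0.004, -0.707, 0.707, 0.004]
contact_force: [0.2, 0.7, 0.9]
opening: 0.0329
```

>>> arm_command(rows="1 0 0.001 0 0 0 0; 1 0 0.002 0 0 0 0; 1 0 0.003 0 0 0 0; 1 0 0.004 0 0 0 0; 1 0 0.004 0 0 0 0")

```text
time_s: 18.92
position: [0.5856, -0.1578, 0.1856]
orientation: [-0.004, -0.707, 0.707, 0.004]
contact_force: [-0.3, -0.4, 2.3]
opening: 0.0332
```

>>> arm_command(rows="1 0 0.001 0 0 0 0; 1 0 0.002 0 0 0 0; 1 0 0.003 0 0 0 0; 1 0 0.004 0 0 0 0; 1 0 0.004 0 0 0 0")

```text
time_s: 19.55
position: [0.5853, -0.1577, 0.1811]
orientation: [0.004, 0.707, -0.707, -0.004]
contact_force: [-0.2, 1.0, 2.0]
opening: 0.0328
```

>>> arm_command(rows="1 0 0.001 0 0 0 0; 1 0 0.002 0 0 0 0; 1 0 0.003 0 0 0 0; 1 0 0.003 0 0 0 0; 1 0 0.003 0 0 0 0")

```text
time_s: 20.18
position: [0.5853, -0.1577, 0.1781]
orientation: [0.004, 0.707, -0.707, -0.004]
contact_force: [-0.2, 0.1, 1.9]
opening: 0.0334
```

>>> arm_command(rows="1 0 0.0015 0 0 0 0; 1 0 0.003 0 0 0 0; 1 0 0.0045 0 0 0 0; 1 0 0.006 0 0 0 0; 1 0 0.007 0 0 0 0")

```text
time_s: 20.8
position: [0.5854, -0.1577, 0.1712]
orientation: [0.004, 0.707, -0.707, -0.004]
contact_force: [-0.1, -0.3, 3.0]
opening: 0.0332
```

>>> arm_command(rows="1 0 0.0015 0 0 0 0; 1 0 0.003 0 0 0 0; 1 0 0.0045 0 0 0 0; 1 0 0.006 0 0 0 0; 1 0 0.007 0 0 0 0")

```text
time_s: 21.42
position: [0.5854, -0.1577, 0.1642]
orientation: [0.004, 0.707, -0.707, -0.004]
contact_force: [-0.9, 0.0, 3.4]
opening: 0.0327
```

Run:
```python
from h import *
c=cam('wrist');save('w10.png',c['pixels']);
s=arm.get_state();print(s['position'],s['contact_force'],s['torque'],s['opening'],s['time_s'])
```

```text
[ 0.58534288 -0.15771704  0.16404092] [-0.23866442  0.03662676  1.70876938] [-0.07216235  0.15114798 -0.01200296] 0.03288456930077431 21.475
```

View pics/w10.png

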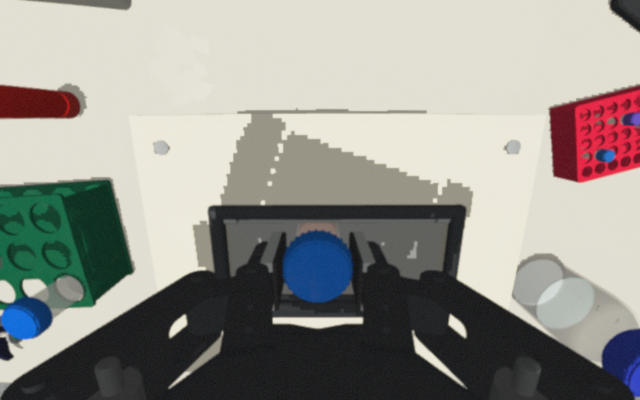

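Cap at (317,267) is well centred between fingers and in the port. One more short push, then release.

>>> arm_command(rows="1 0 0.002 0 0 0 0; 1 0 0.004 0 0 0 0; 1 0 0.006 0 0 0 0; 1 0 0.008 0 0 0 0; 1 0 0.008 0 0 0 0")

```text
time_s: 22.1
position: [0.5852, -0.1577, 0.1559]
orientation: [0.004, 0.707, -0.707, -0.004]
contact_force: [-0.2, -0.5, 1.0]
opening: 0.033
```

>>> arm_command(rows="0.1 0 0 0 0 0 0; 0 0 0 0 0 0 0; 0 0 0 0 0 0 0; 0 0 0 0 0 0 0; 0 0 -0.005 0 0 0 0")

```text
time_s: 22.72
position: [0.5851, -0.1576, 0.161]
orientation: [0.004, 0.707, -0.707, -0.005]
contact_force: [0.3, -0.1, 0.2]
opening: 0.0426
```

>>> arm_command(rows="0 0 -0.01 0 0 0 0; 0 0 -0.03 0 0 0 0; 0 0 -0.05 0 0 0 0; 0.5 0 -0.05 0 0 0 0; 1 0 -0.05 0 0 0 0")

```text
time_s: 23.35
position: [0.5853, -0.1577, 0.2114]
orientation: [-0.004, -0.707, 0.707, 0.004]
contact_force: [0.0, -0.9, -0.8]
opening: 0.0068
```

>>> arm_command(rows="1 0 0 0 0 0 0; 1 0 0 0 0 0 0; 1 0 0 0 0 0 0; 1 0 0 0 0 0 0; 1 0 0 0 0 0 0")

```text
time_s: 23.98
position: [0.5854, -0.1577, 0.2113]
orientation: [0.004, 0.707, -0.707, -0.004]
contact_force: [-1.0, -0.4, -0.2]
opening: 0.0
```

Run:
```python
from h import *
P=pose();c=cam('wrist');save('w11.png',c['pixels'])
c2=cam('side');save('s11.png',cv2.resize(c2['pixels'][60:230,230:400],None,fx=3.5,fy=3.5))
hsv=cv2.cvtColor(c['pixels'],cv2.COLOR_RGB2HSV)
m=((hsv[...,0]>100)&(hsv[...,0]<125)&(hsv[...,1]>150)&(hsv[...,2]>50)).astype(np.uint8)
n,l,st,ce=cv2.connectedComponentsWithStats(m)
for i in range(1,n):
    if st[i,4]>300: print(st[i],ce[i],bydepth(c,*ce[i]),onz(c,*ce[i],.177))
print(P[:3,3],arm.get_state()['opening'])
```

```text
[ 293  203   50   39 1312] [317.29801829 221.00533537] [ 0.58908783 -0.15768229  0.17857765] [ 0.58852539 -0.15767581  0.177     ]
[  51  271   40   33 1046] [ 70.17017208 287.02390057] [0.50224264 0.07898956 0.11582587] [0.54068861 0.01773333 0.177     ]
[ 561  297   66   57 2765] [593.34321881 324.84448463] [ 0.47094848 -0.40739902  0.13840883] [ 0.50338593 -0.36259795  0.177     ]
[ 0.58542342 -0.15774277  0.2112823 ] -0.0002837249977675112
```

View pics/w11.png

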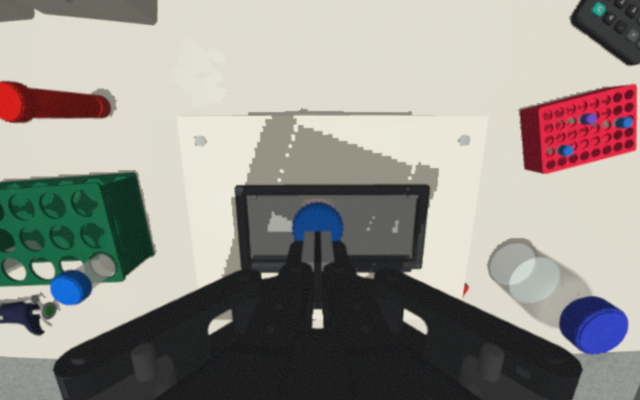

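View pics/s11.png

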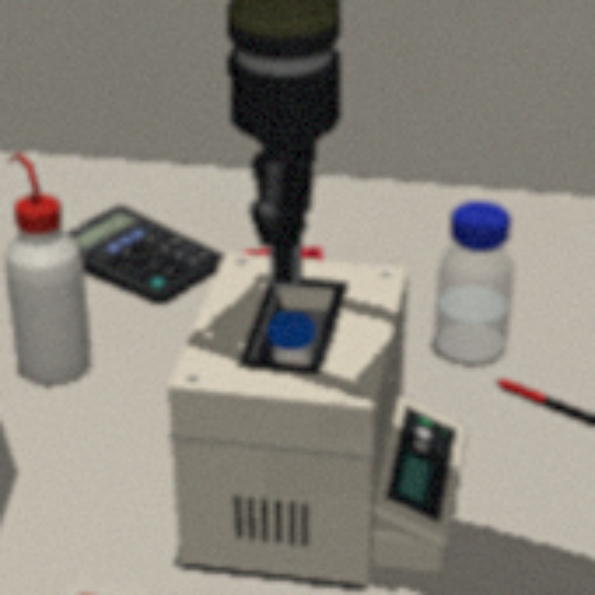

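The hand is shut, and the cap stands at rim level at (317,221) in the wrist view, upright and holding the flap. I press it down with closed tips.

>>> arm_command(rows="1 0.002 0.008 0 0 0 0; 1 0.002 0.016 0 0 0 0; 1 0.002 0.024 0 0 0 0; 1 0.002 0.03 0 0 0 0; 1 0.002 0.03 0 0 0 0")

```text
time_s: 24.7
position: [0.583, -0.1575, 0.1803]
orientation: [0.004, 0.707, -0.707, -0.005]
contact_force: [0.2, -0.0, 0.4]
opening: -0.0002
```

>>> arm_command(rows="1 0 0.001 0 0 0 0; 1 0 0.002 0 0 0 0; 1 0 0.003 0 0 0 0; 1 0 0.004 0 0 0 0; 1 0 0.005 0 0 0 0")

```text
time_s: 25.32
position: [0.5838, -0.1579, 0.1771]
orientation: [-0.005, -0.707, 0.707, 0.004]
contact_force: [-1.2, -0.2, 2.9]
opening: 0.0
```

>>> arm_command(rows="1 0 0.002 0 0 0 0; 1 0 0.004 0 0 0 0; 1 0 0.006 0 0 0 0; 1 0 0.008 0 0 0 0; 1 0 0.01 0 0 0 0")

```text
time_s: 25.95
position: [0.5834, -0.1577, 0.1661]
orientation: [0.004, 0.707, -0.707, -0.004]
contact_force: [-0.6, 0.2, 3.5]
opening: -0.0003
```

>>> arm_command(rows="1 0 0.002 0 0 0 0; 1 0 0.004 0 0 0 0; 1 0 0.006 0 0 0 0; 1 0 0.008 0 0 0 0; 1 0 0.01 0 0 0 0")

```text
time_s: 26.58
position: [0.5833, -0.1577, 0.1562]
orientation: [0.004, 0.707, -0.707, -0.004]
contact_force: [-1.7, -1.4, 3.2]
opening: 0.0001
```

>>> arm_command(rows="1 0 0.002 0 0 0 0; 1 0 0.004 0 0 0 0; 1 0 0.006 0 0 0 0; 1 0 0.008 0 0 0 0; 1 0 0.01 0 0 0 0")

```text
time_s: 27.2
position: [0.5834, -0.1577, 0.1462]
orientation: [0.004, 0.707, -0.707, -0.004]
contact_force: [-1.6, -0.3, 2.2]
opening: -0.0001
```

>>> arm_command(rows="1 0 0.002 0 0 0 0; 1 0 0.004 0 0 0 0; 1 0 0.006 0 0 0 0; 1 0 0.008 0 0 0 0; 1 0 0.01 0 0 0 0")

```text
time_s: 27.82
position: [0.5834, -0.1577, 0.1362]
orientation: [0.004, 0.707, -0.707, -0.004]
contact_force: [-0.3, 0.1, 3.1]
opening: -0.0
```

>>> arm_command(rows="1 0 0.002 0 0 0 0; 1 0 0.004 0 0 0 0; 1 0 0.006 0 0 0 0; 1 0 0.008 0 0 0 0; 1 0 0.008 0 0 0 0")

```text
time_s: 28.45
position: [0.5833, -0.1577, 0.128]
orientation: [0.004, 0.707, -0.707, -0.004]
contact_force: [-1.5, -0.6, 1.7]
opening: -0.0002
```

Run:
```python
from h import *
c=cam('wrist');save('w12.png',c['pixels'])
c2=cam('side');save('s12.png',cv2.resize(c2['pixels'][60:230,230:400],None,fx=3.5,fy=3.5))
s=arm.get_state();print(s['position'],s['contact_force'],s['torque'],s['time_s'])
```

```text
[ 0.58326758 -0.15766537  0.1279627 ] [-1.08303411 -0.01038753  0.77962617] [-0.02426943  0.17255115 -0.01761406] 28.55
```

View pics/s12.png

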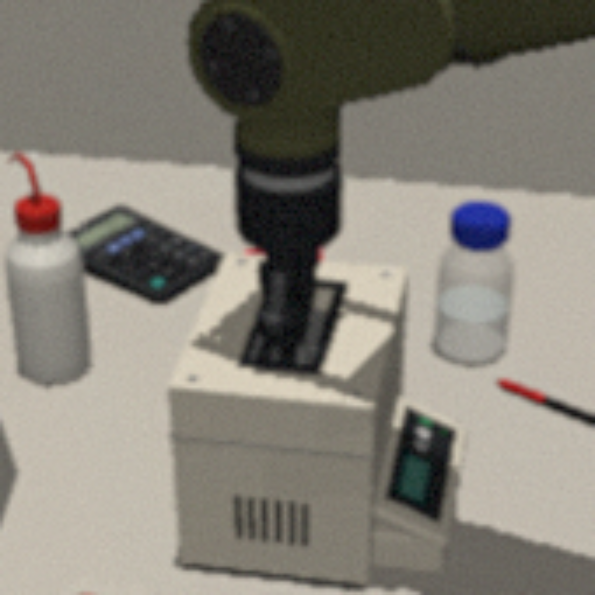

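View pics/w12.png

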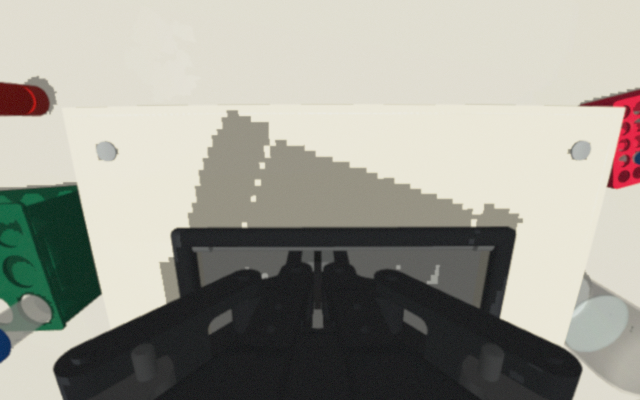

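No rim contact yet. The last few millimetres go in small steps.

>>> arm_command(rows="1 0 0.0005 0 0 0 0; 1 0 0.001 0 0 0 0; 1 0 0.0015 0 0 0 0; 1 0 0.002 0 0 0 0; 1 0 0.0025 0 0 0 0")

```text
time_s: 29.18
position: [0.5835, -0.1577, 0.1259]
orientation: [-0.004, -0.707, 0.707, 0.004]
contact_force: [-0.7, -1.1, 3.3]
opening: 0.0001
```

>>> arm_command(rows="1 0 0.0005 0 0 0 0; 1 0 0.001 0 0 0 0; 1 0 0.0015 0 0 0 0; 1 0 0.002 0 0 0 0; 1 0 0.002 0 0 0 0")

```text
time_s: 29.8
position: [0.5834, -0.1577, 0.1237]
orientation: [0.004, 0.707, -0.707, -0.004]
contact_force: [-0.4, 0.0, 2.5]
opening: -0.0002
```

>>> arm_command(rows="1 0 0.0005 0 0 0 0; 1 0 0.001 0 0 0 0; 1 0 0.0015 0 0 0 0; 1 0 0.0015 0 0 0 0; 1 0 0.0015 0 0 0 0")

```text
time_s: 30.42
position: [0.5834, -0.1577, 0.1222]
orientation: [0.004, 0.707, -0.707, -0.004]
contact_force: [-2.1, -1.0, 2.4]
opening: 0.0002
```

>>> arm_command(rows="1 0 0.0005 0 0 0 0; 1 0 0.001 0 0 0 0; 1 0 0.001 0 0 0 0; 1 0 0.001 0 0 0 0; 1 0 0.001 0 0 0 0")

```text
time_s: 31.05
position: [0.5834, -0.1577, 0.1213]
orientation: [0.004, 0.707, -0.707, -0.004]
contact_force: [-0.7, -0.1, 2.2]
opening: -0.0001
```

>>> arm_command(rows="1 0 0.0005 0 0 0 0; 1 0 0.001 0 0 0 0; 1 0 0.001 0 0 0 0; 1 0 0.001 0 0 0 0; 1 0 0.001 0 0 0 0")

```text
time_s: 31.68
position: [0.5837, -0.1578, 0.1211]
orientation: [-0.004, -0.707, 0.707, 0.004]
contact_force: [-1.2, 0.8, 5.3]
opening: -0.0004
```

>>> arm_command(rows="1 0 0.0005 0 0 0 0; 1 0 0.0007 0 0 0 0; 1 0 0.0007 0 0 0 0; 1 0 0.0007 0 0 0 0; 1 0 0.0007 0 0 0 0")

```text
time_s: 32.3
position: [0.5839, -0.1578, 0.1211]
orientation: [-0.005, -0.707, 0.707, 0.004]
contact_force: [-1.9, 2.2, 8.3]
opening: -0.0002
```

Movement stopped at 0.121, against an expected cap top of 0.122, with force rising to 8 N. The tube is home, so I withdraw.

>>> arm_command(rows="1 0 -0.005 0 0 0 0; 1 0 -0.02 0 0 0 0; 1 0 -0.035 0 0 0 0; 1 0 -0.05 0 0 0 0; 1 0 -0.065 0 0 0 0")

```text
time_s: 32.92
position: [0.5839, -0.1578, 0.1863]
orientation: [-0.005, -0.707, 0.707, 0.004]
contact_force: [-0.5, 0.7, 0.2]
opening: -0.0
```

>>> arm_command(rows="1 0 -0.025 0 0 0 0; 1 0 -0.05 0 0 0 0; 1 0.03 -0.09 0 0 0 0; 1 0.06 -0.11 0 0 0 0; 1 0.06 -0.11 0 0 0 0")

```text
time_s: 33.55
position: [0.5236, -0.1574, 0.2985]
orientation: [-0.007, -0.706, 0.708, 0.002]
contact_force: [-0.5, 1.0, -0.1]
opening: 0.0001
```

>>> arm_command(rows="1 0 0 0 0 0 0; 1 0 0 0 0 0 0; 1 0 0 0 0 0 0; 1 0 0 0 0 0 0; 1 0 0 0 0 0 0")

```text
time_s: 34.17
position: [0.5235, -0.157, 0.2943]
orientation: [0.004, 0.707, -0.707, -0.004]
contact_force: [-0.6, 0.1, -0.1]
opening: 0.0003
```

Run:
```python
from h import *
c=cam('wrist');save('w13.png',c['pixels'])
for u,v in[(280,150),(318,150),(350,150),(318,140),(300,165)]: print(u,v,bydepth(c,u,v))
c2=cam('side');save('s13.png',cv2.resize(c2['pixels'][100:340,230:400],None,fx=2.5,fy=2.5))
s=arm.get_state();print(s['position'],s['contact_force'],s['time_s'])
```

```text
280 150 [ 0.56320484 -0.1233009   0.16943672]
318 150 [ 0.56282854 -0.15796832  0.17001736]
350 150 [ 0.56245127 -0.18715121  0.16951174]
318 140 [ 0.57174018 -0.15807001  0.16925443]
300 165 [ 0.54978969 -0.14142163  0.17326934]
[ 0.52348531 -0.15700133  0.29453296] [-0.23044179  0.93807657 -0.15068541] 34.275
```

View pics/w13.png

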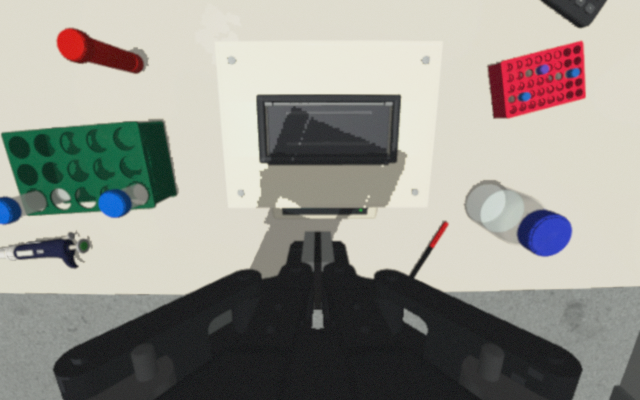

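View pics/s13.png

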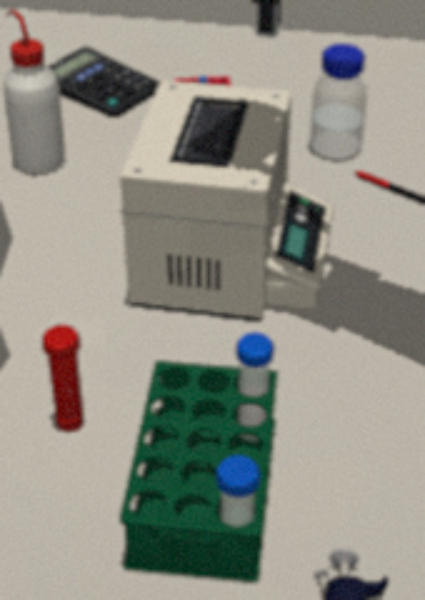

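The flap is level again: depth reads 0.169–0.170 across it, around (318,145) in the wrist view. The two clear tubes are still upright in the rack, the bottle hasn't moved, and the hand is clear. I hand in now.

```bash
python3 -c "
from bench import arm
print(arm.job_done())"
```

```text
the job is handed in; nothing more can be done
None
```

I took the pink tube from the middle of the rack's far row, pushed it through the flap, and found the bore about 9.5 mm left of the port's centre (+y). I let it go with the cap near the rim and pressed it home with closed fingertips. The job is handed in at about 34 s of the 58 s allowed.

- **Forces:** the largest force reading was 8.3 N, on the final press. Readings come only at the end of each move, so a brief peak between them would not show.
- **Tube home:** the downward motion stopped at 0.121 m as the force rose, against an expected cap top of 0.122 m. I took that as the bottom. The shut flap hides the tube, so I could not confirm it by eye.
- **Flap and scene:** the flap reads level at 0.169–0.170 m. The two clear tubes stand in the rack, the bottle looks unmoved, and the hand is clear.
- **Disagreements:** the first port estimates from the fixed cameras were off by up to about 6 mm in x and y, so I used the wrist-camera values. One force reading dipped to 2.7 N early in the search at y = -0.177. It did not recur in the following steps, and the real bore turned up later.

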